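# Tip the printing block flat and clamp it with the turnbuckle vice

### The job

Clamp the printing block for carving: tip it over the edge of the vice's bed so that it lies flat between the two jaws with its grey lino face up, then turn the spoked turnbuckle (its top away from the standing block's side) until both jaws grip the block tight. Feel for the point where it comes tight and do not force it beyond; leave the other things on the table where they are.

Things in the scene. Friction and masses are not known exactly. Their poses are not given: they have to be found in the camera images.
- vice: Fixed wooden bed 220 x 180 x 12 mm with two sliding jaws and a turnbuckle. Origin: centre of its underside, on the table; x along the turnbuckle and the jaws' travel, y from the block's side to the turnbuckle's side, z up. Its tipping edge is the face at y = -90 mm. Two rails along x at y = -6 and +78 mm, 10 mm wide, top at z = 19 mm. Nothing is higher than z = 135 mm.
- bed_edge (a point): Middle of the top of the bed's tipping edge, at (0, -90, 12) mm in the vice's frame.
- turnbuckle: Steel turnbuckle, 70 mm long along the vice's x, turning about that axis; origin on the axis at (0, 45, 76) mm in the vice's frame. A round hub (30 mm diameter, 18 mm long) at its middle has four 10 mm thick spokes 90 degrees apart along its own +-y and +-z, each with a 15 mm black ball centred 50 mm from the axis (57.5 mm overall).
- turnbuckle_axis (a point): Fixed point on the axis, at the hub. Upper spokes moving to the vice's +y draw both jaws in, 4 mm each per rad. It starts 1.6 to 3.6 rad short of tight: several pushes. Friction 0.18 N m: stays where left; loose, 3 to 7 N on a spoke turns it; tight, it stops against 12 N or more, over 60 N is too much. A spoke leaning far back jams if pushed level: follow the ball along its arc.
- jaw_far: Dark wooden jaw on the vice's +x side, sliding along x only. Its cork facing (60 x 28 mm, z = 15 to 43 mm, y = -78 to -18 mm of the vice) stands 0 to 2.5 mm nearer the middle than the jaw's origin, differently each time and not told. Origin: 12 mm above the table, at y = 0 of the vice. Its upright at y = 45 mm carries the turnbuckle's threaded rod and reaches z = 92 mm.
- jaw_near: The same, mirrored, on the vice's -x side, its own facing setting again unknown. The two jaws' origins are always equally far from the vice's x = 0, 39 to 44 mm at the start.
- block: Wooden printing block 60 x 36 x 80 mm (x, y, z), 0.14 to 0.28 kg, starting upright on the table before the tipping edge, its bare +y side 8 to 32 mm from it, roughly central on the vice's x. Origin: centre of the end it starts on; z along its length. A 5 mm grey lino layer covers its -y side.
- block_top (a point): Centre of the block's upper end at the start, 80 mm above its origin. Pushed near here towards the vice's +y, the block slides until its foot meets the edge, then tips over it and falls flat on the bed between the jaws, lino up; its origin is then 30 mm above the table and about 12 mm before the edge.
- eraser: Eraser 23 x 60 x 13 mm lying beside the block; leave it. Origin: centre of the underside.
- clip: Metal bulldog clip 23 x 40 x 35 mm standing beside the block; leave it. Origin: centre of the underside.
- paint_tube: Paint tube 36 x 105 x 23 mm lying beyond the vice; leave it.
- ink_bottle: Ink bottle 44 x 44 x 57 mm; leave it.
- tape: Roll of tape 90 mm across, 48 mm high; leave it.
- ink_6: Round ink bottle 43 x 43 x 60 mm beyond the vice; leave it.
- loose_brush_2: Paint brush 226 mm long lying on the near left of the table; leave it.
Mind the look-alikes: they are no part of the job. Leave any red or yellow look-alike of the block alone.

How it is judged:
By the outcome, as a careful person would: the job done as asked, in the order asked, and still so for the second after the job is handed in, with the robot touching nothing.
It also fails if it takes over 64 s, if anything falls off the work surface, if the arm or the gripper's body presses on something with over 40 N, if the wrist force passes 120 N, or if a joint passes its speed limit or range.

### The arm

A 6-joint arm with a two-finger parallel gripper is mounted at the origin on a cart in front of the work surface, level with it; the furniture and walls round the work are solid. World frame = base frame: x ahead of the robot, y to its left, z up, the work surface at z = 0. Lengths are in mm, angles in rad, forces in N, time in s.
With the tool pointing down it reaches from about 275 to 750 mm from the base axis. Payload 10.2 kg.
Tool frame: the origin (TCP) lies at the centre of the arm's flange, where the gripper is bolted on; the fingertips stand ctrl.tip_reach ahead of it and the grasp point (between the pads) lies 155 mm ahead of it (ctrl.tip_reach is the distance from the TCP to the fingertips, in mm); z points along the fingers, y is the direction in which the jaws open and shut (so a half turn about z gives the same grasp; the last joint's range is limited). The gripper opens to 85 mm and grips with 20 to 120 N. Pads are 22 mm wide; open, the fingers measure 114 mm over their backs; the gripper's body (76 mm by 85 mm) begins 54 mm behind the grasp point. The pads swing forward as they close: fully open they stand 13 mm farther back than shut.
Start: joints at [0.892, 0.313, 1.498, -0, 1.331, -0.223], TCP at [231.109, 471.403, 404.694] pointing down, gripper open.
Joint ranges: [-2.94, 2.94], [-0.97, 2.17], [0.19, 2.56], [-1.23, 4.37], [0.02, 3.11], [-2.88, 2.88]. Speed limits (rad/s): [2.39, 2.39, 3.01, 3.14, 3.14, 3.14].

### API

Orientations are given as a unit quaternion [w, x, y, z].
In Python, from rig import ctrl, viewer gives the robot as it stands.
- The arm moves only by the tool drive_tool, never from a script. Its argument "rows" is a list that holds one entry, the list of rows, each a list of 6 numbers: the shift along the world's x, y, z normalised to -1 to 1, where 1 is 0.1 m, then the turn, a rotation vector about the world's x, y, z normalised to -1 to 1, where 1 is 90 degrees. A call has 1 to 10 rows; each row is the pose to reach, as a shift and turn from the pose measured when the call began; what a row does not reach only later rows make up. A row lasts 1/8 s, in which the tool goes at most 62.5 mm and 10.7 degrees, less where a joint would pass 70% of its speed; a pose out of reach is approached as far as the arm can. A call with a number of a shift or a turn outside -1 to 1 is refused whole. A call with a gripper value outside its range is refused whole. "fingers" is the opening, from -1 (shut) to 1 (fully open), set as the call begins (left out, the last holds). The fingers move at their own pace and stop on an object; "force" is the grip in N (left out, the last holds). Time passes only in rows, so rows that repeat a pose let the fingers close. It gives the time, the measured TCP pose, the force and the opening at its end, in the units of the state.
- ctrl.sense(): the state, without advancing time (a new reading comes with each control period).
- viewer.capture(name): name is "side" or "top"; returns the picture (384x512x3 uint8, red, green, blue); there is no depth.
- viewer.calibration(name): a dict with "mtx" (3x3 intrinsics, pixels), "dist_coeffs" ([k1, k2, p1, p2, k3] as OpenCV has them; the pictures are not rectified), "extrinsics" (4x4, takes a point from camera to world coordinates). Camera axes: x right, y up, looking along -z (the intrinsics and any distortion apply to the point x, -y, -z); pixel columns grow to the right and rows downward; lengths in mm; the calibration is good to about 2 mm. A picture is of the moment at which its call begins. calibration takes no time and is no camera call.
- ctrl.finish_job(): hands the job in, once; it reports no verdict.
The state is a dict: "time_s": time; "joints": joint angles; "dq": joint speeds; "tau": joint torques, N m; "eef_pos": TCP position; "ee_rot": TCP orientation; "force": force on the tool from outside, world axes, zero at the start; "wrist_torque": the same for the moment, N m; "grip_width": opening from 0.0 (shut) to 1.0 (fully open).
Only numpy, scipy, OpenCV 4.12 (cv2) and the standard library are available. Lean on these libraries where they do the work, as an engineer would, in place of code of your own. Each camera call takes 0.05 s, during which the arm holds its last target.

## Working session

There is one attempt and no reset: what is moved stays moved. The work goes in short steps, Python scripts to look and compute and a tool call to move; the robot and the scene stay as the last step left them, time stands still between calls to the robot, and variables do not carry over. Pictures are saved under pics/ and viewed, and the job is handed in when it is done.

Besides the shell and the picture viewer there is one more tool, called after ">>>" as name(argument=value, ...), one argument or row to a line, values as JSON. drive_tool: Moves the arm, as the interface text tells. Scaled input: -1 to 1 covers 0.1 m each way for a shift and 90 degrees each way for a turn. Its arguments: {"type":"object","properties":{"rows":{"type":"array","items":{"type":"array","items":{"type":"array","items":{"type":"number"}}}},"fingers":{"type":"number"},"force":{"type":"number"}},"required":["rows"]}

```bash
mkdir -p pics; cat > h.py <<'E'
import numpy as np, cv2
from rig import ctrl, viewer
def save(n,tag):
    im=viewer.capture(n); cv2.imwrite(f'pics/{tag}.png',im[:,:,::-1]); return im
E
python3 - <<'E'
from h import *
for n in ['side','top']:
    save(n,n+'0'); c=viewer.calibration(n); print(n,c)
print(ctrl.sense(), ctrl.tip_reach)
E
```

```text
side {'mtx': array([[358.60179724,   0.        , 253.9892159 ],
       [  0.        , 358.60179724, 189.93526137],
       [  0.        ,   0.        ,   1.        ]]), 'dist_coeffs': array([-0.00721378,  0.        ,  0.        ,  0.        ,  0.        ]), 'extrinsics': array([[ 9.99409147e-01, -1.14866684e-02,  3.23946600e-02,
         5.94865642e+02],
       [ 3.22283097e-02,  6.40742281e-01, -7.67079308e-01,
        -5.18654785e+02],
       [-1.19454427e-02,  7.67670102e-01,  6.40733893e-01,
         7.77807659e+02],
       [ 0.00000000e+00,  0.00000000e+00,  0.00000000e+00,
         1.00000000e+00]])}
top {'mtx': array([[418.71953997,   0.        , 252.80985395],
       [  0.        , 418.71953997, 189.32870347],
       [  0.        ,   0.        ,   1.        ]]), 'dist_coeffs': array([-0.02073612,  0.        ,  0.        ,  0.        ,  0.        ]), 'extrinsics': array([[-8.80482259e-02,  9.73172250e-01, -2.12563594e-01,
         3.04292976e+02],
       [-9.96101254e-01, -8.71883533e-02,  1.34343903e-02,
         3.09694856e+02],
       [-5.45909395e-03,  2.12917737e-01,  9.77054878e-01,
         1.31323652e+03],
       [ 0.00000000e+00,  0.00000000e+00,  0.00000000e+00,
         1.00000000e+00]])}
{'time_s': 0.1, 'joints': array([ 8.91552445e-01,  3.13392283e-01,  1.49838113e+00,  9.37223565e-06,
        1.33099800e+00, -2.23377664e-01]), 'dq': array([ 6.79998322e-04, -1.79406243e-04, -2.14729011e-03,  1.73003582e-03,
       -2.71973413e-04,  8.37239220e-05]), 'tau': array([ 1.76001478e-03, -4.12903547e+01, -2.60143930e+01, -2.73410287e-04,
        3.03571273e-03, -6.49822042e-06]), 'eef_pos': array([231.10168855, 471.35725084, 404.18554804]), 'ee_rot': array([-2.61151083e-04,  2.25965623e-01,  9.74135098e-01, -5.28383991e-04]), 'force': array([-0.04067861,  0.42245356, -0.2216235 ]), 'wrist_torque': array([ 0.06971476, -0.00308995,  0.02564393]), 'grip_width': 1.0012883231183183} 173.4
```

View pics/side0.png

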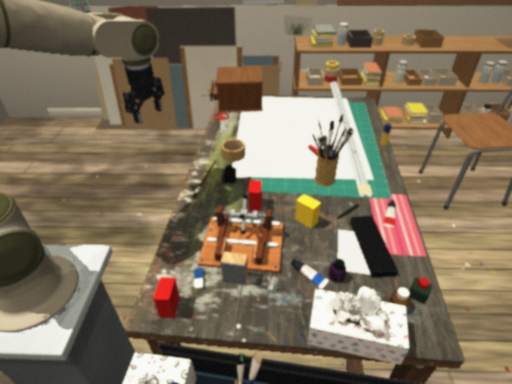

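View pics/top0.png

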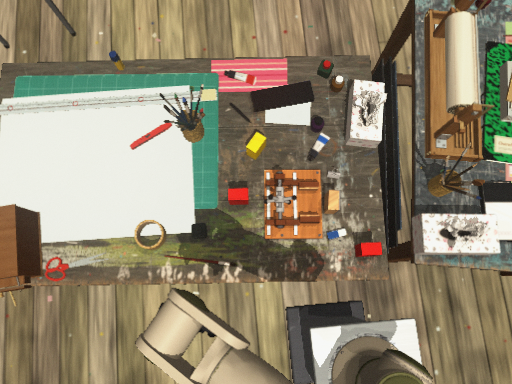

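The side view shows the vice around (243,245) and the grey-topped block at (235,265). Red blocks at (166,297) and (255,193) and a yellow one at (308,210) are look-alikes. In the top view the vice is at (292,204) and the block at (334,200). I'll zoom in next.

```bash
python3 - <<'E'
import cv2
a=cv2.imread('pics/side0.png')[190:300,180:310]; cv2.imwrite('pics/s0c.png',cv2.resize(a,None,fx=6,fy=5.4,interpolation=cv2.INTER_CUBIC))
a=cv2.imread('pics/top0.png')[150:260,240:370]; cv2.imwrite('pics/t0c.png',cv2.resize(a,None,fx=6,fy=5.4,interpolation=cv2.INTER_CUBIC))
E
```

```text
(no output)
```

View pics/s0c.png

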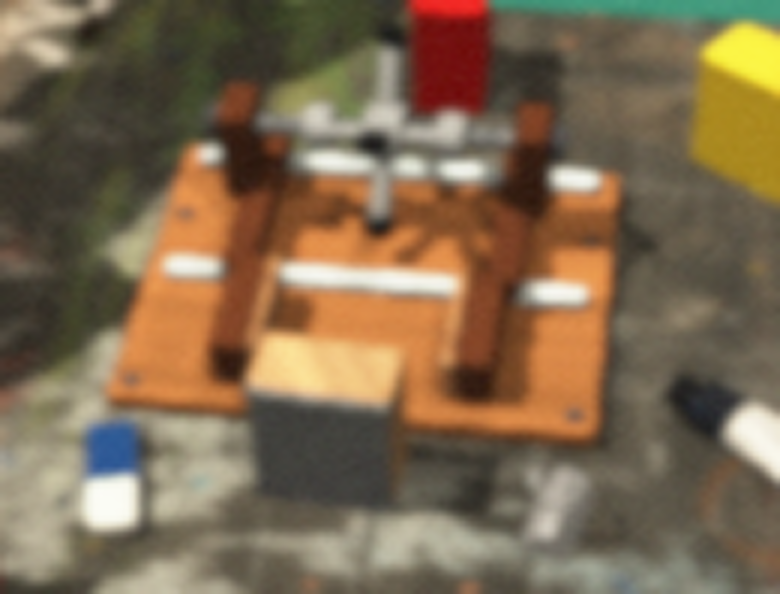

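View pics/t0c.png

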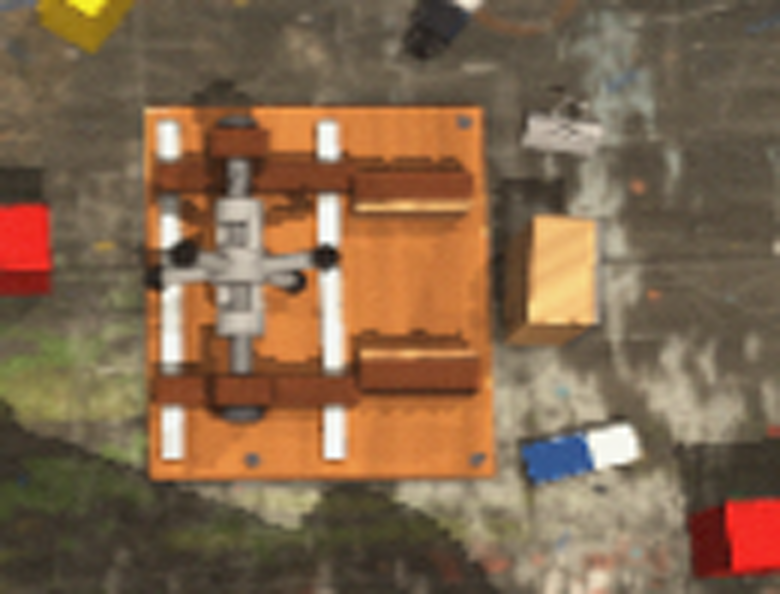

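Candidates, as top-view pixels: the wood and grey block at (334,200), red at (238,194), red at (370,249), yellow at (257,144). I choose (334,200), since it has the grey lino face and stands before the bed edge. Next I measure the positions.

```bash
cat >> h.py <<'E'
def ray(n,px):
    c=viewer.calibration(n); p=cv2.undistortPoints(np.array([[px]],float),c['mtx'],c['dist_coeffs'])[0,0]
    T=c['extrinsics']; d=T[:3,:3]@np.array([p[0],-p[1],-1.]); return T[:3,3],d/np.linalg.norm(d)
def onz(n,px,z):
    o,d=ray(n,px); return o+d*(z-o[2])/d[2]
def tri(p1,p2):
    o1,d1=ray('side',p1);o2,d2=ray('top',p2)
    A=np.c_[d1,-d2]; s=np.linalg.lstsq(A,o2-o1,rcond=None)[0]
    a=o1+s[0]*d1;b=o2+s[1]*d2; return (a+b)/2,np.linalg.norm(a-b)
def tc(u,v): return (240+(u+.5)/6-.5,150+(v+.5)/5.4-.5)
def sc(u,v): return (180+(u+.5)/6-.5,190+(v+.5)/5.4-.5)
E
python3 - <<'E'
from h import *
np.set_printoptions(precision=1,suppress=True)
print('bed corners top'); 
T=[(145,107),(483,107),(495,478),(152,480)]
P=[onz('top',tc(*p),12) for p in T]
for p in P: print(p)
S=[(622,177),(600,425),(108,388),(190,145)]
print('tri'); 
for s,t,p in zip(S,T,P):
    print(tri(sc(*s),tc(*t)), onz('side',sc(*s),12))
print('len',[np.linalg.norm(P[i]-P[i-1]) for i in range(4)], 'c',np.mean(P,0))
e=P[1]-P[2]; print('xaxis ang',np.degrees(np.arctan2(e[1],e[0])))
e=P[0]-P[3]; print('xaxis ang',np.degrees(np.arctan2(e[1],e[0])))
print('block top')
S=[(270,335),(404,347),(392,408),(245,392)]
T=[(530,325),(537,215),(597,217),(595,327)]
for s,t in zip(S,T): print(tri(sc(*s),tc(*t)),onz('side',sc(*s),80),onz('top',tc(*t),80))
print('balls')
for s,t in [((376,142),(183,252)),((392,34),(183,252)),((378,222),(325,256)),((376,142),(292,282)),((392,34),(155,275))]:
    print(s,t,tri(sc(*s),tc(*t)))
E
```

```text
bed corners top
[649.5 251.   12. ]
[633.3  70.7  12. ]
[414.   91.4  12. ]
[428.6 268.1  12. ]
tri
(array([649.7, 250.8,   9.2]), np.float64(1.1331549481559797)) [648.9 247.8  12. ]
(array([632.9,  72. ,  17.7]), np.float64(1.9326692166135335)) [634.1  76.8  12. ]
(array([414.,  92.,  15.]), np.float64(0.725124113403916)) [413.7  94.5  12. ]
(array([428.9, 268.3,  12.5]), np.float64(0.6940423298903876)) [429.1 268.9  12. ]
len [np.float64(221.57568337235392), np.float64(180.99009180573165), np.float64(220.36768879699142), np.float64(177.31610508579794)] c [531.4 170.3  12. ]
xaxis ang -5.384869741809107
xaxis ang -4.432360449494467
block top
(array([491.9,  74.9,  77.1]), np.float64(2.036013250926635)) [493.3  72.8  80. ] [490.4  75.2  80. ]
(array([550.7,  64.4,  83.2]), np.float64(1.105098311747638)) [549.9  66.8  80. ] [551.8  63.8  80. ]
(array([547.5,  33.3,  78. ]), np.float64(1.85959846419184)) [546.7  31.4  80. ] [548.  34.  80.]
(array([486.3,  42.2,  76.5]), np.float64(1.3615958878416419)) [486.2  39.1  80. ] [486.4  43.1  80. ]
balls
(376, 142) (183, 252) (array([539.8, 238.3,  51.2]), np.float64(25.654700297325228))
(392, 34) (183, 252) (array([538. , 244.8, 118.4]), np.float64(2.4572351536006307))
(378, 222) (325, 256) (array([537.4, 168.8,  58.2]), np.float64(9.955838490566341))
(376, 142) (292, 282) (array([527.4, 192.2,  88.9]), np.float64(8.084941956647775))
(392, 34) (155, 275) (array([533.1, 259.7, 104.1]), np.float64(5.193253991898846))
```

>>> drive_tool(
  rows=[
    [[0.28,-0.47,0,0,0,-0.08],[0.57,-0.94,0,0,0,-0.153],[0.57,-0.94,0,0,0,-0.153]],
  ],
  fingers=-1,
)

```text
time_s: 0.48
eef_pos: [289.5, 375.4, 404.1]
ee_rot: [-0.0, 0.343, 0.939, -0.001]
force: [0.3, 0.2, 0.4]
grip_width: 0.375
```

```bash
python3 - <<'E'
from h import *
np.set_printoptions(precision=2,suppress=True)
xh=np.array([.9962,-.0872]);yh=np.array([.0872,.9962]);c=np.array([531.4,170.5])
def V(p): d=p[:2]-c; return np.array([d@xh,d@yh,p[2]])
for s,t in [((392,34),(183,252)),((376,142),(325,256)),((378,222),(292,282))]:
    p,e=tri(sc(*s),tc(*t)); v=V(p); print(v,e,'phi',np.degrees(np.arctan2(v[2]-76,v[1]-45)),np.hypot(v[2]-76,v[1]-45))
for t,z in [((183,252),117),((325,256),105),((292,282),35),((155,275),47)]: print(V(onz('top',tc(*t),z)))
E
```

```text
[  0.08  74.55 118.36] 2.4572351536006307 phi 55.09793905644419 51.64471057410323
[  1.15   4.99 106.72] 0.21544127021298082 phi 142.48168182948936 50.44082279335123
[-1.07 15.67 38.26] 1.577590722130361 phi -127.85133104757831 47.80151287453184
[  1.55  74.87 117.  ]
[  1.59   4.86 105.  ]
[ 0.3  15.65 35.  ]
[ 2.25 86.78 47.  ]
```

>>> drive_tool(
  rows=[
    [[0.3,-0.5,0,0,0,-0.08],[0.57,-0.94,0,0,0,-0.153],[0.57,-0.94,0,0,0,-0.153]],
  ],
)

```text
time_s: 0.85
eef_pos: [347.6, 280.0, 404.0]
ee_rot: [-0.0, 0.455, 0.89, -0.001]
force: [-0.3, 1.0, -0.2]
grip_width: -0.0
```

>>> drive_tool(
  rows=[
    [[0.3,-0.5,0,0,0,-0.08],[0.57,-0.94,0,0,0,-0.153],[0.57,-0.94,0,0,0,-0.153]],
  ],
)

```text
time_s: 1.23
eef_pos: [405.5, 185.1, 403.8]
ee_rot: [-0.001, 0.56, 0.829, -0.001]
force: [0.2, 0.5, 0.8]
grip_width: -0.003
```

>>> drive_tool(
  rows=[
    [[0.3,-0.5,0,0,0,-0.08],[0.57,-0.94,0,0,0,-0.153],[0.57,-0.94,0,0,0,-0.153]],
  ],
)

```text
time_s: 1.6
eef_pos: [463.4, 90.8, 403.3]
ee_rot: [-0.001, 0.655, 0.755, -0.001]
force: [0.0, 0.4, -0.4]
grip_width: -0.0
```

>>> drive_tool(
  rows=[
    [[0.25,-0.45,0,0,0,-0.07],[0.51,-0.91,0,0,0,-0.146],[0.51,-0.91,0,0,0,-0.146],[0.51,-0.91,0,0,0,-0.146]],
  ],
)

```text
time_s: 2.1
eef_pos: [514.1, 1.7, 403.2]
ee_rot: [-0.002, 0.736, 0.677, -0.001]
force: [-0.7, 0.7, -0.4]
grip_width: 0.0
```

>>> drive_tool(
  rows=[
    [[0,0,-0.5,0,0,0],[0,0,-1,0,0,0],[0,0,-1,0,0,0]],
  ],
)

```text
time_s: 2.48
eef_pos: [513.1, 3.6, 301.1]
ee_rot: [-0.004, 0.735, 0.678, -0.003]
force: [0.2, -0.2, 0.5]
grip_width: 0.002
```

```bash
python3 - <<'E'
from h import *
save('side','s1');save('top','t1');s=ctrl.sense();print(s['eef_pos'],s['ee_rot'],s['joints'])
a=cv2.imread('pics/s1.png')[170:320,140:320]; b=cv2.imread('pics/t1.png')[150:260,240:400]
cv2.imwrite('pics/b1.png',np.hstack([cv2.resize(a,(400,333)),cv2.resize(b,(400,333))]))
E
```

```text
[514.33677574   2.7884985  304.93039288] [-9.77846821e-04  7.35535468e-01  6.77485471e-01 -2.36278765e-04] [-2.22781992e-01  3.92350671e-01  1.66404206e+00  8.14616314e-04
  1.08707835e+00 -1.41043321e-01]
```

View pics/b1.png

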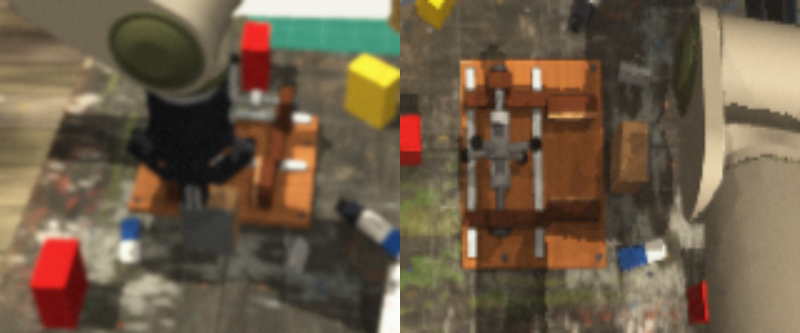

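>>> drive_tool(
  rows=[
    [[0,0,-0.4,0,0,0],[0,0,-0.8,0,0,0],[0,0,-0.98,0,0,0],[0,0,-1,0,0,0],[0,0,-1,0,0,0]],
  ],
)

```text
time_s: 3.2
eef_pos: [515.0, 2.9, 206.8]
ee_rot: [0.0, 0.735, 0.678, 0.001]
force: [0.1, -0.6, 0.4]
grip_width: 0.002
```

>>> drive_tool(
  rows=[
    [[0.01,0.06,-0.05,0,0,0],[0.01,0.12,-0.05,0,0,0],[0.02,0.18,-0.05,0,0,0],[0.02,0.2,-0.05,0,0,0]],
  ],
)

```text
time_s: 3.7
eef_pos: [517.1, 23.3, 202.0]
ee_rot: [0.0, 0.735, 0.678, 0.001]
force: [-0.0, -1.3, 0.3]
grip_width: -0.002
```

>>> drive_tool(
  rows=[
    [[0.005,0.02,0,0,0,0],[0.007,0.04,0,0,0,0],[0.01,0.06,0,0,0,0]],
  ],
)

```text
time_s: 4.08
eef_pos: [518.1, 29.3, 202.0]
ee_rot: [0.001, 0.735, 0.678, 0.001]
force: [-0.0, -1.6, 0.6]
grip_width: -0.0
```

>>> drive_tool(
  rows=[
    [[0.002,0.02,0,0,0,0],[0.003,0.03,0,0,0,0],[0.003,0.03,0,0,0,0]],
  ],
)

```text
time_s: 4.45
eef_pos: [518.4, 32.4, 202.0]
ee_rot: [0.001, 0.735, 0.678, 0.001]
force: [-0.2, -1.3, 1.0]
grip_width: -0.002
```

>>> drive_tool(
  rows=[
    [[0.002,0.02,0,0,0,0],[0.003,0.03,0,0,0,0],[0.003,0.03,0,0,0,0]],
  ],
)

```text
time_s: 4.82
eef_pos: [518.7, 35.5, 201.9]
ee_rot: [0.0, 0.735, 0.678, 0.001]
force: [0.4, -0.6, 0.4]
grip_width: -0.005
```

```bash
python3 - <<'E'
from h import *
save('side','s2');save('top','t2');s=ctrl.sense();print(s['eef_pos'],s['force'])
a=cv2.imread('pics/s2.png')[200:300,180:300]; b=cv2.imread('pics/t2.png')[160:260,260:380]
cv2.imwrite('pics/b2.png',np.hstack([cv2.resize(a,(400,333)),cv2.resize(b,(400,333))]))
E
```

```text
[518.69373266  35.45561883 201.95570557] [ 0.01791851 -0.77544947  0.07197796]
```

View pics/b2.png

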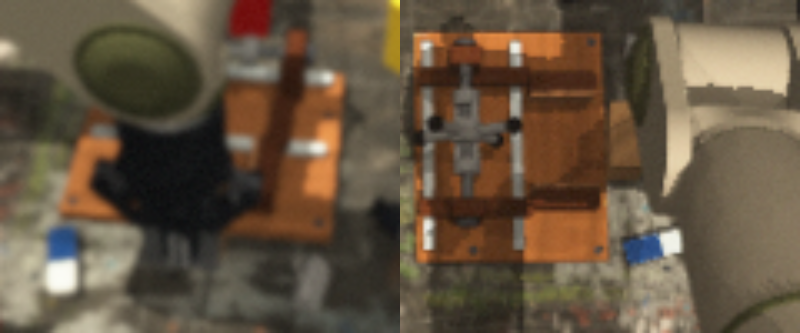

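The block's top now reaches nearly to the bed edge in the top view, at about (343,198). I'll keep nudging until the foot stops.

>>> drive_tool(
  rows=[
    [[0.002,0.02,0,0,0,0],[0.003,0.03,0,0,0,0],[0.003,0.03,0,0,0,0]],
  ],
)

```text
time_s: 5.3
eef_pos: [519.2, 37.4, 202.7]
ee_rot: [0.002, 0.735, 0.678, 0.0]
force: [-4.6, -12.2, 6.2]
grip_width: -0.003
```

>>> drive_tool(
  rows=[
    [[0.002,0.02,0,0,0,0],[0.003,0.03,0,0,0,0],[0.003,0.03,0,0,0,0]],
  ],
)

```text
time_s: 5.68
eef_pos: [519.6, 38.8, 203.6]
ee_rot: [0.003, 0.735, 0.678, -0.001]
force: [-6.5, -17.2, 11.4]
grip_width: -0.001
```

>>> drive_tool(
  rows=[
    [[0,-0.06,0,0,0,0],[0,-0.06,0.2,0,0,0],[0,-0.06,0.34,0,0,0],[0,-0.06,0.34,0,0,0],[0,-0.06,0.34,0,0,0]],
  ],
)

```text
time_s: 6.3
eef_pos: [519.4, 32.9, 237.0]
ee_rot: [0.003, 0.735, 0.679, -0.002]
force: [-0.0, -0.0, -0.1]
grip_width: 0.0
```

>>> drive_tool(
  rows=[
    [[0.002,0.03,0,0,0,0],[0.005,0.07,0,0,0,0],[0.01,0.11,0,0,0,0],[0.013,0.15,0,0,0,0],[0.017,0.19,0,0,0,0]],
  ],
)

```text
time_s: 6.92
eef_pos: [521.2, 52.3, 237.1]
ee_rot: [0.003, 0.735, 0.679, -0.002]
force: [0.7, -0.9, 0.8]
grip_width: 0.002
```

>>> drive_tool(
  rows=[
    [[0.005,0.04,0,0,0,0],[0.01,0.08,0,0,0,0],[0.013,0.12,0.0,0,0,0],[0.017,0.16,0,0,0,0],[0.02,0.2,0,0,0,0]],
  ],
)

```text
time_s: 7.55
eef_pos: [523.2, 72.5, 237.1]
ee_rot: [0.003, 0.735, 0.679, -0.002]
force: [-0.3, -0.3, 0.1]
grip_width: -0.002
```

>>> drive_tool(
  rows=[
    [[0.005,0.03,0,0,0,0],[0.007,0.06,0,0,0,0],[0.01,0.09,0.0,0,0,0],[0.013,0.09,0,0,0,0]],
  ],
)

```text
time_s: 8.05
eef_pos: [524.5, 81.7, 237.1]
ee_rot: [0.003, 0.734, 0.679, -0.002]
force: [0.4, -1.1, 0.8]
grip_width: -0.001
```

```bash
python3 - <<'E'
from h import *
save('side','s3');save('top','t3');s=ctrl.sense();print(s['eef_pos'],s['force'])
a=cv2.imread('pics/s3.png')[200:300,180:300]; b=cv2.imread('pics/t3.png')[160:260,260:380]
cv2.imwrite('pics/b3.png',np.hstack([cv2.resize(a,(400,333)),cv2.resize(b,(400,333))]))
E
```

```text
[524.52243168  81.50884671 237.04446165] [ 0.65329045 -1.00190784  0.34071001]
```

View pics/b3.png

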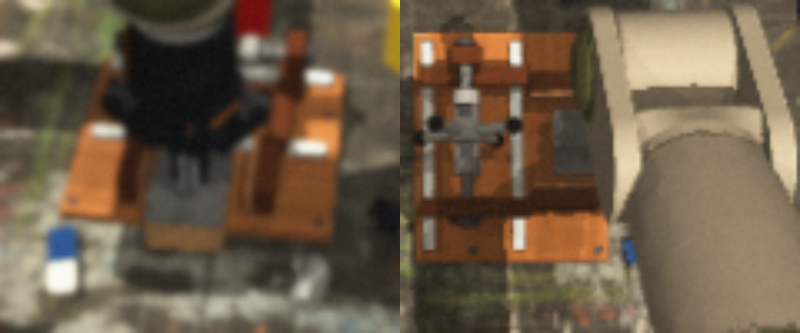

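The block lies flat between the jaws with its grey face up, around (335,210) in the side view. I'll raise the tool and look at it unobstructed.

>>> drive_tool(
  rows=[
    [[0,-0.05,0.3,0,0,0],[0,-0.3,0.6,0,0,0],[-0.05,-0.7,0.9,0,0,0],[-0.1,-0.9,0.9,0,0,0]],
  ],
)

```text
time_s: 8.65
eef_pos: [514.6, -10.1, 329.2]
ee_rot: [0.005, 0.735, 0.678, -0.001]
force: [0.9, 0.3, -1.2]
grip_width: -0.002
```

```bash
python3 - <<'E'
from h import *
save('side','s4');save('top','t4');s=ctrl.sense();print(s['eef_pos'],s['force'])
a=cv2.imread('pics/s4.png')[190:300,180:310]; b=cv2.imread('pics/t4.png')[150:260,240:370]
cv2.imwrite('pics/b4.png',np.hstack([cv2.resize(a,(400,333)),cv2.resize(b,(400,333))]))
cv2.imwrite('pics/t4c.png',cv2.resize(b,None,fx=6,fy=5.4,interpolation=cv2.INTER_CUBIC))
E
```

```text
[514.27981412 -10.03406817 327.43694437] [-0.95722827 -0.03295302 -1.12801694]
```

View pics/b4.png

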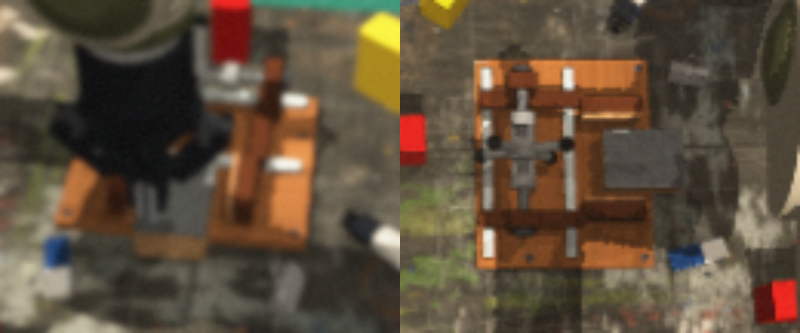

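```bash
cat >> h.py <<'E'
xh=np.array([.9962,-.0872]);yh=np.array([.0872,.9962]);cv=np.array([531.4,170.5])
def V(p): d=p[:2]-cv; return np.array([d@xh,d@yh,p[2]])
E
python3 - <<'E'
from h import *
np.set_printoptions(precision=1,suppress=True)
im=cv2.imread('pics/t4.png').astype(int)
sub=im[150:260,240:370]
# neutral grey mask around the lino
m=((sub.max(2)-sub.min(2)<25)&(sub.mean(2)>40)&(sub.mean(2)<130)).astype(np.uint8)
b=sub; 
cor=[(604,130),(682,130),(682,187),(604,187)]
for u,v in cor:
    px=(240+u_*130/400 for u_ in [u-400]); px=(240+(u-400+.5)*130/400-.5,150+(v+.5)*110/333-.5)
    print(V(onz('top',px,48)))
for u,v in [(135,236),(206,242)]:
    px=(180+(u+.5)*130/400-.5,190+(v+.5)*110/333-.5); print('side',V(onz('side',px,48)))
E
```

```text
[ 26.7 -38.5  48. ]
[  26.5 -116.8   48. ]
[ -32.3 -114.4   48. ]
[-32.1 -36.9  48. ]
side [ -29.6 -125.9   48. ]
side [  29.2 -125.6   48. ]
```

View pics/t4c.png

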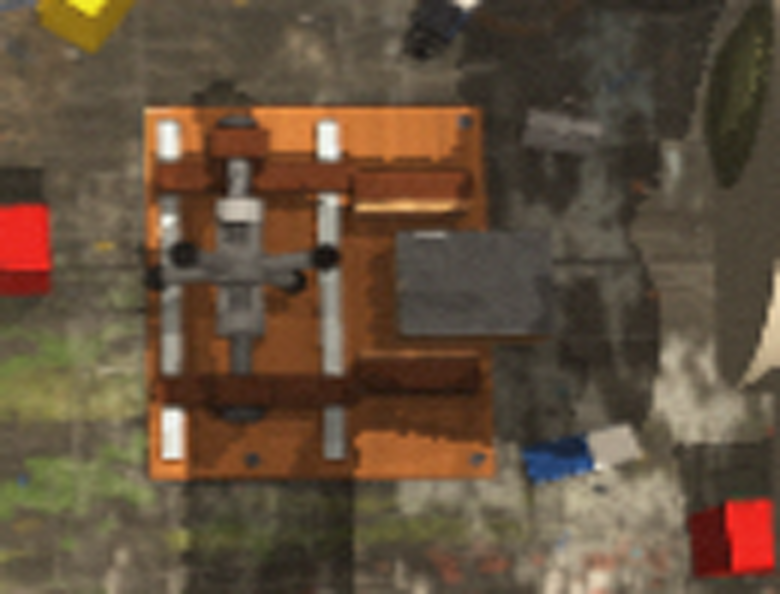

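The block lies flat, but overhangs the edge by about 26 mm where 12 mm is expected. I'll nudge it in by about 14 mm.

>>> drive_tool(
  rows=[
    [[-0.01,0.05,-0.4,0,0,0],[-0.01,0.15,-0.8,0,0,0],[-0.01,0.2,-0.98,0,0,0],[-0.01,0.2,-0.98,0,0,0]],
  ],
)

```text
time_s: 9.25
eef_pos: [513.0, 10.9, 228.2]
ee_rot: [0.002, 0.735, 0.678, -0.002]
force: [-0.0, 0.3, -0.2]
grip_width: 0.001
```

>>> drive_tool(
  rows=[
    [[0.01,0.1,-0.15,0,0,0],[0.02,0.25,-0.28,0,0,0],[0.03,0.32,-0.28,0,0,0],[0.03,0.32,-0.28,0,0,0]],
  ],
)

```text
time_s: 9.75
eef_pos: [516.2, 43.5, 200.4]
ee_rot: [0.002, 0.735, 0.678, -0.002]
force: [-0.4, 0.0, -0.1]
grip_width: -0.002
```

>>> drive_tool(
  rows=[
    [[0.003,0.03,0,0,0,0],[0.006,0.06,0,0,0,0],[0.009,0.09,0,0,0,0],[0.012,0.12,0,0,0,0],[0.015,0.15,0,0,0,0],[0.016,0.18,0,0,0,0],[0.016,0.18,0,0,0,0]],
  ],
)

```text
time_s: 10.62
eef_pos: [517.7, 61.8, 200.3]
ee_rot: [0.002, 0.735, 0.678, -0.002]
force: [0.4, 0.0, 0.1]
grip_width: 0.001
```

>>> drive_tool(
  rows=[
    [[-0.01,-0.1,0.05,0,0,0],[-0.02,-0.3,0.5,0,0,0],[-0.05,-0.7,0.9,0,0,0],[-0.05,-0.7,1,0,0,0]],
  ],
)

```text
time_s: 11.12
eef_pos: [512.8, -10.5, 302.9]
ee_rot: [0.004, 0.736, 0.677, -0.001]
force: [0.2, 0.1, 0.6]
grip_width: -0.001
```

```bash
python3 - <<'E'
from h import *
save('top','t5');s=ctrl.sense();print(s['eef_pos'],s['force'])
b=cv2.imread('pics/t5.png')[150:260,240:370]
cv2.imwrite('pics/t5c.png',cv2.resize(b,None,fx=6,fy=5.4,interpolation=cv2.INTER_CUBIC))
E
```

```text
[512.78833442  -9.34871496 302.73799648] [ 0.27404235 -0.15200068  0.89220924]
```

View pics/t5c.png

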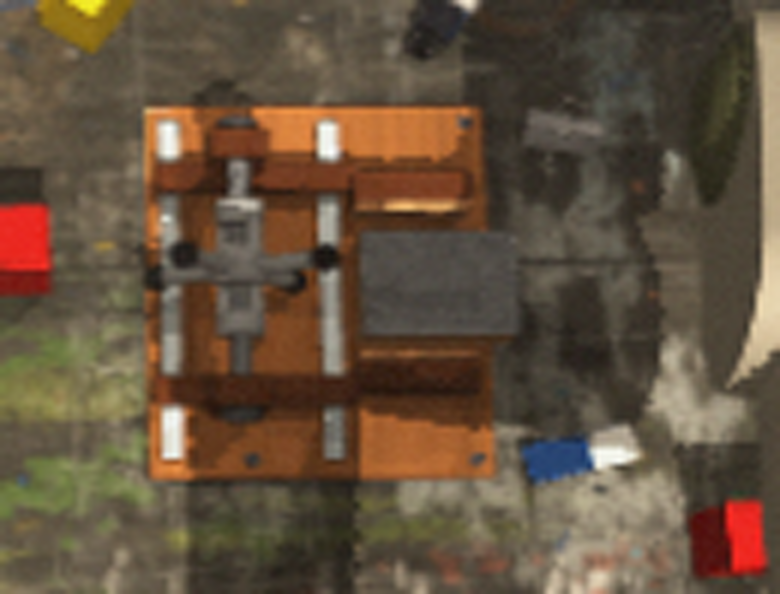

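The block lies square between the jaws with about 9 mm overhang. In the crop it spans u 360 to 518. Next is the turnbuckle.

>>> drive_tool(
  rows=[
    [[0.04,0.3,0,0,0,0],[0.08,0.7,0,0,0,0],[0.1,0.95,0,0,0,0],[0.1,0.95,0,0,0,0]],
  ],
)

```text
time_s: 11.68
eef_pos: [522.4, 87.2, 301.7]
ee_rot: [0.002, 0.734, 0.679, -0.002]
force: [-0.7, -0.1, 0.2]
grip_width: -0.003
```

>>> drive_tool(
  rows=[
    [[0.03,0.3,-0.1,0,0,0],[0.055,0.5,-0.25,0,0,0],[0.055,0.5,-0.33,0,0,0],[0.055,0.5,-0.33,0,0,0]],
  ],
)

```text
time_s: 12.18
eef_pos: [527.8, 136.3, 268.0]
ee_rot: [0.002, 0.735, 0.679, -0.003]
force: [0.6, 1.1, -0.2]
grip_width: -0.002
```

```bash
python3 - <<'E'
from h import *
s=ctrl.sense();print(s['eef_pos'],s['force'],V(s['eef_pos']))
b=save('side','s6')[170:300,180:310]
cv2.imwrite('pics/s6c.png',cv2.resize(b[:,:,::-1],None,fx=4.5,fy=4.5,interpolation=cv2.INTER_CUBIC))
E
```

```text
[527.78946161 136.31077277 268.01707655] [ 0.6427513   1.10173265 -0.21686974] [ -0.61551773 -34.37414712 268.01707655]
```

View pics/s6c.png

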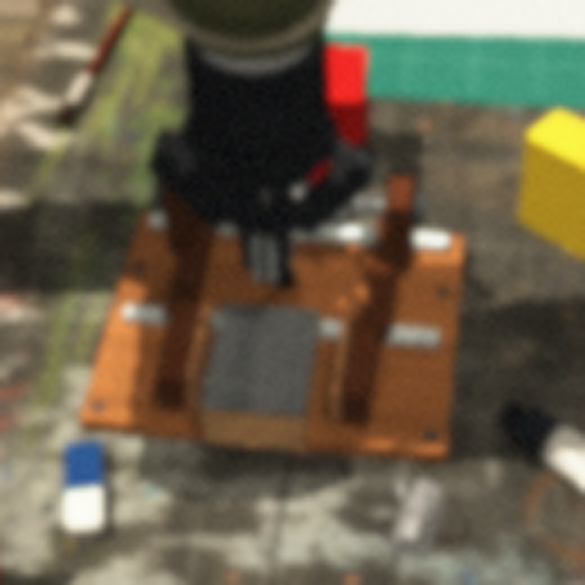

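>>> drive_tool(
  rows=[
    [[0.01,0.1,0,0,0,0],[0.015,0.17,0.0,0,0,0],[0.02,0.22,0.02,0,0,0],[0.025,0.27,0.07,0,0,0],[0.03,0.32,0.11,0,0,0],[0.03,0.36,0.14,0,0,0]],
  ],
)

```text
time_s: 12.98
eef_pos: [531.1, 171.3, 283.9]
ee_rot: [0.004, 0.734, 0.679, -0.003]
force: [-3.8, -13.6, 9.5]
grip_width: -0.003
```

>>> drive_tool(
  rows=[
    [[0.005,0.05,0.02,0,0,0],[0.01,0.11,0.04,0,0,0],[0.015,0.17,0.06,0,0,0],[0.02,0.23,0.07,0,0,0],[0.025,0.29,0.07,0,0,0],[0.03,0.34,0.07,0,0,0]],
  ],
)

```text
time_s: 13.72
eef_pos: [534.2, 205.6, 291.1]
ee_rot: [0.004, 0.734, 0.679, -0.003]
force: [0.6, -4.4, 2.1]
grip_width: 0.006
```

```bash
python3 - <<'E'
from h import *
s=ctrl.sense();print(s['eef_pos'],s['force'],V(s['eef_pos']))
b=save('top','t7')[150:260,240:370]
cv2.imwrite('pics/t7c.png',cv2.resize(b[:,:,::-1],None,fx=6,fy=5.4,interpolation=cv2.INTER_CUBIC))
E
```

```text
[534.20641955 205.57197233 291.1356947 ] [ 0.59524218 -4.35430426  2.08294339] [-2.62520836e-01  3.51834186e+01  2.91135695e+02]
```

View pics/t7c.png

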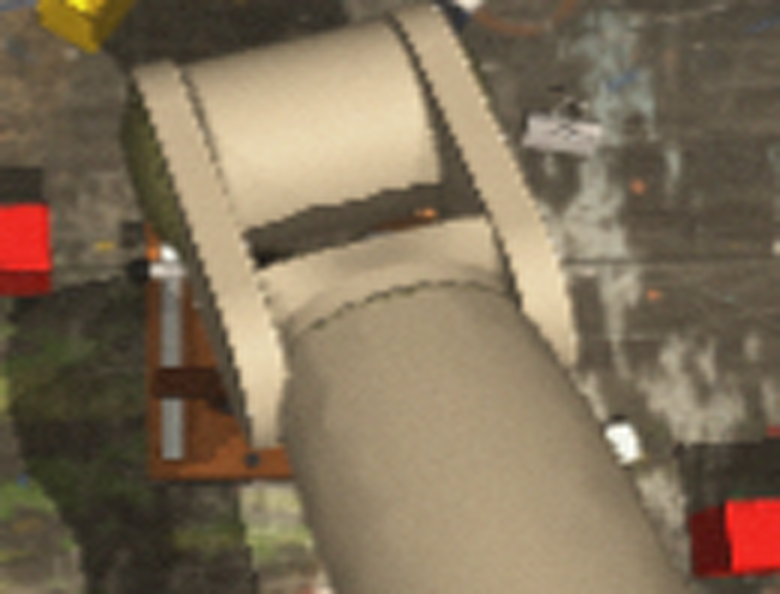

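>>> drive_tool(
  rows=[
    [[0.005,0.05,0,0,0,0],[0.01,0.1,-0.01,0,0,0],[0.015,0.15,-0.02,0,0,0],[0.02,0.19,-0.035,0,0,0],[0.02,0.23,-0.05,0,0,0]],
  ],
)

```text
time_s: 14.4
eef_pos: [536.2, 229.1, 285.6]
ee_rot: [0.004, 0.734, 0.679, -0.004]
force: [1.7, -6.4, -2.4]
grip_width: 0.003
```

>>> drive_tool(
  rows=[
    [[0.005,0.035,-0.03,0,0,0],[0.01,0.065,-0.06,0,0,0],[0.01,0.09,-0.09,0,0,0],[0.01,0.11,-0.12,0,0,0]],
  ],
)

```text
time_s: 14.9
eef_pos: [537.3, 240.8, 274.0]
ee_rot: [0.004, 0.734, 0.679, -0.003]
force: [-1.1, -0.1, 5.6]
grip_width: 0.002
```

>>> drive_tool(
  rows=[
    [[-0.005,-0.04,0.15,0,0,0],[-0.01,-0.1,0.45,0,0,0],[-0.03,-0.5,0.48,0,0,0],[-0.07,-0.85,0.48,0,0,0],[-0.07,-0.88,0.48,0,0,0]],
  ],
)

```text
time_s: 15.52
eef_pos: [530.3, 151.2, 323.0]
ee_rot: [0.004, 0.735, 0.678, -0.002]
force: [-0.8, -0.0, 0.3]
grip_width: 0.002
```

>>> drive_tool(
  rows=[
    [[0,0,-0.2,0,0,0],[0,0,-0.4,0,0,0],[0,0,-0.4,0,0,0]],
  ],
)

```text
time_s: 15.9
eef_pos: [530.1, 151.8, 282.3]
ee_rot: [0.003, 0.735, 0.678, -0.003]
force: [0.3, -0.0, -0.5]
grip_width: 0.001
```

```bash
python3 - <<'E'
from h import *
s=ctrl.sense();print(s['eef_pos'],s['force'],V(s['eef_pos']))
b=save('side','s8')[170:300,180:310]
cv2.imwrite('pics/s8c.png',cv2.resize(b[:,:,::-1],None,fx=4.5,fy=4.5,interpolation=cv2.INTER_CUBIC))
b=save('top','t8')[150:260,240:370]
cv2.imwrite('pics/t8c.png',cv2.resize(b[:,:,::-1],None,fx=6,fy=5.4,interpolation=cv2.INTER_CUBIC))
E
```

```text
[530.13569106 151.83072235 282.34968107] [ 0.28486374 -0.00249168 -0.54524906] [  0.36845645 -18.70858213 282.34968107]
```

View pics/s8c.png

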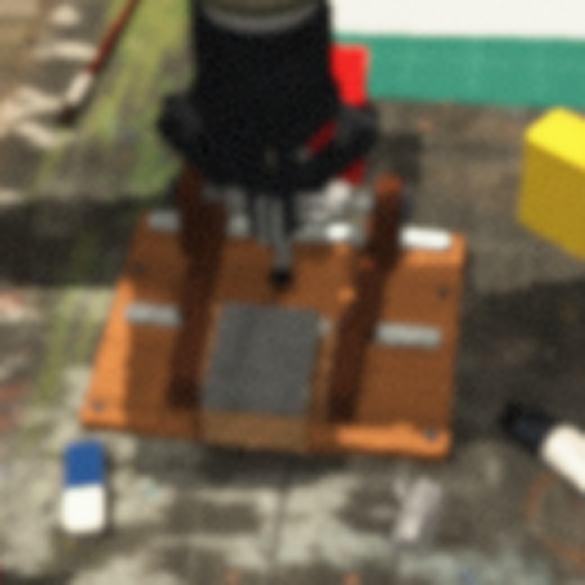

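View pics/t8c.png

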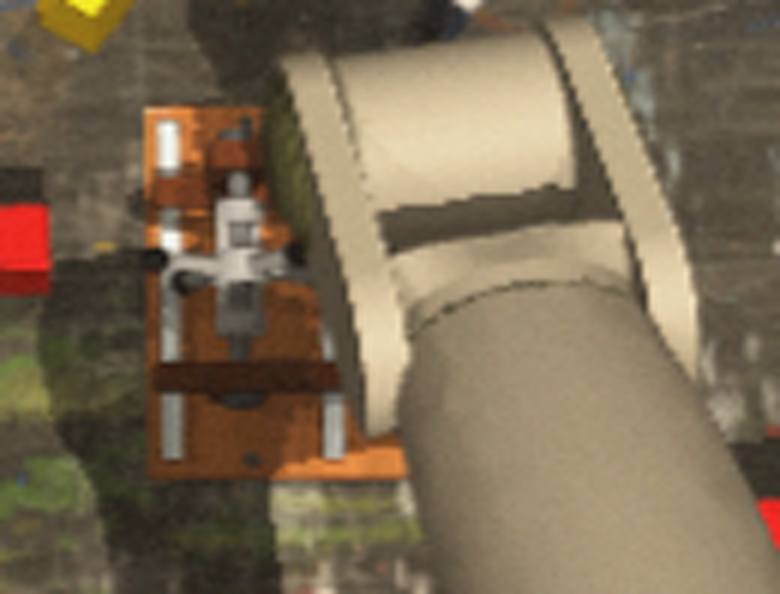

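The jaws have closed about 8 mm each and the next spoke is up, with its ball at about (297,252) in the top crop. I'll push slowly now and watch the force.

>>> drive_tool(
  rows=[
    [[0.01,0.1,0,0,0,0],[0.015,0.17,0.01,0,0,0],[0.02,0.21,0.03,0,0,0],[0.025,0.25,0.05,0,0,0]],
  ],
)

```text
time_s: 16.5
eef_pos: [533.0, 176.7, 289.1]
ee_rot: [0.005, 0.735, 0.678, -0.002]
force: [-2.3, -5.9, 2.3]
grip_width: -0.001
```

>>> drive_tool(
  rows=[
    [[0.003,0.035,0.01,0,0,0],[0.006,0.07,0.02,0,0,0],[0.01,0.105,0.03,0,0,0]],
  ],
)

```text
time_s: 16.88
eef_pos: [534.2, 186.8, 292.8]
ee_rot: [0.006, 0.735, 0.678, -0.002]
force: [-1.7, -6.0, 4.4]
grip_width: -0.003
```

>>> drive_tool(
  rows=[
    [[0.003,0.035,0.01,0,0,0],[0.006,0.07,0.01,0,0,0],[0.01,0.105,0.01,0,0,0]],
  ],
)

```text
time_s: 17.25
eef_pos: [535.3, 197.3, 294.1]
ee_rot: [0.006, 0.735, 0.678, -0.002]
force: [-1.1, -4.6, 3.3]
grip_width: 0.001
```

>>> drive_tool(
  rows=[
    [[0.003,0.035,0,0,0,0],[0.006,0.07,-0.01,0,0,0],[0.008,0.105,-0.02,0,0,0]],
  ],
)

```text
time_s: 17.62
eef_pos: [536.1, 208.1, 292.1]
ee_rot: [0.006, 0.735, 0.678, -0.002]
force: [-0.5, -4.2, 2.9]
grip_width: 0.003
```

>>> drive_tool(
  rows=[
    [[0.003,0.035,-0.01,0,0,0],[0.006,0.07,-0.02,0,0,0],[0.008,0.1,-0.03,0,0,0]],
  ],
)

```text
time_s: 18.0
eef_pos: [537.0, 217.7, 289.3]
ee_rot: [0.006, 0.735, 0.678, -0.003]
force: [-3.0, -11.8, 9.7]
grip_width: -0.002
```

>>> drive_tool(
  rows=[
    [[0.002,0.03,-0.015,0,0,0],[0.004,0.06,-0.03,0,0,0],[0.006,0.08,-0.05,0,0,0]],
  ],
)

```text
time_s: 18.38
eef_pos: [537.9, 224.6, 285.7]
ee_rot: [0.008, 0.735, 0.678, -0.004]
force: [-6.6, -17.5, 20.3]
grip_width: -0.001
```

The force is rising to 18–27 N. Before going further I'll check the grip.

```bash
python3 - <<'E'
from h import *
s=ctrl.sense();print(s['eef_pos'],s['force'],V(s['eef_pos']))
b=save('side','s9')[190:290,185:285]
cv2.imwrite('pics/s9c.png',cv2.resize(b[:,:,::-1],None,fx=6,fy=6,interpolation=cv2.INTER_CUBIC))
E
```

```text
[537.87232428 224.57531471 285.66630832] [ -6.63439894 -17.50289626  20.33755881] [  1.73236201  54.43421519 285.66630832]
```

View pics/s9c.png

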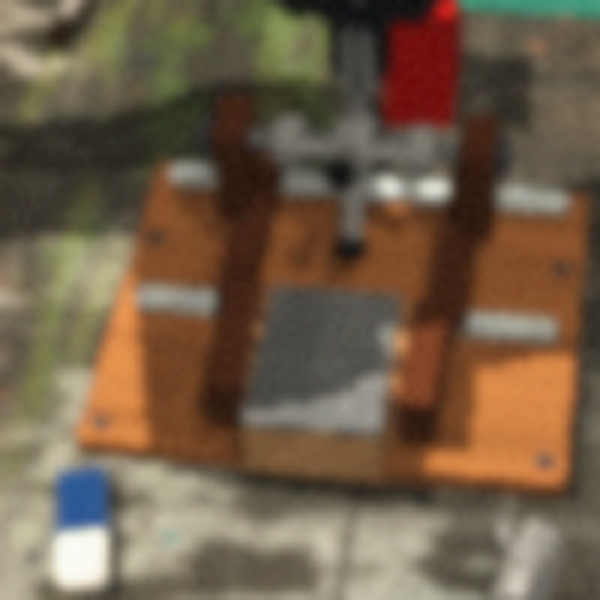

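Both cork facings meet the block, at (260,350) and (400,350) in the crop. One small extra nudge will show whether it has stopped.

>>> drive_tool(
  rows=[
    [[0.001,0.012,-0.008,0,0,0],[0.002,0.025,-0.015,0,0,0],[0.002,0.025,-0.015,0,0,0]],
  ],
)

```text
time_s: 18.8
eef_pos: [538.1, 226.1, 285.5]
ee_rot: [0.009, 0.735, 0.678, -0.006]
force: [-8.1, -17.8, 16.7]
grip_width: -0.002
```

>>> drive_tool(
  rows=[
    [[0.001,0.02,-0.012,0,0,0],[0.002,0.035,-0.02,0,0,0],[0.002,0.035,-0.02,0,0,0],[0.002,0.035,-0.02,0,0,0]],
  ],
)

```text
time_s: 19.3
eef_pos: [538.4, 228.1, 285.0]
ee_rot: [0.011, 0.735, 0.678, -0.008]
force: [-9.0, -19.9, 18.1]
grip_width: 0.001
```

```bash
python3 - <<'E'
from h import *
b=save('side','s10')[190:290,185:285]
a=cv2.imread('pics/s9.png')if 0 else None
cv2.imwrite('pics/s10c.png',cv2.resize(b[:,:,::-1],None,fx=6,fy=6,interpolation=cv2.INTER_CUBIC))
A=cv2.imread('pics/s9.png')[:,:,::-1]; B=cv2.imread('pics/s10.png')[:,:,::-1]
for I in(A,B):
    for (y0,y1,x0,x1) in [(214,223,237,249),(225,236,237,249)]:
        g=I[y0:y1,x0:x1].astype(float).sum(2); w=np.clip(110-g,0,None); yy,xx=np.mgrid[y0:y1,x0:x1]
        print((w*xx).sum()/w.sum(),(w*yy).sum()/w.sum(), g.min())
def phi_of(px):
    o,d=ray('side',px)
E
```

```text
241.10550458715596 218.454128440367 64.0
242.49367088607596 231.44303797468353 81.0
241.16451612903225 217.81290322580645 58.0
242.28191489361703 231.7287234042553 72.0
```

View pics/s10c.png

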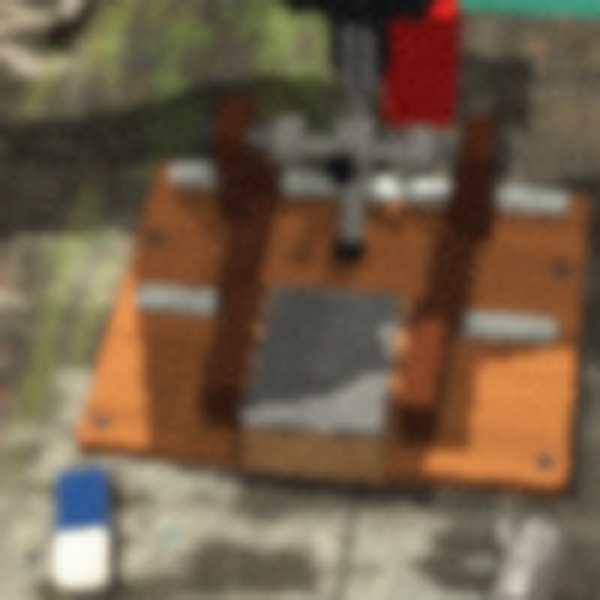

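>>> drive_tool(
  rows=[
    [[0.001,0.02,-0.02,0,0,0],[0.002,0.03,-0.03,0,0,0],[0.002,0.03,-0.03,0,0,0],[0.002,0.03,-0.03,0,0,0],[0.002,0.03,-0.03,0,0,0],[0.002,0.03,-0.03,0,0,0]],
  ],
)

```text
time_s: 20.1
eef_pos: [538.6, 229.8, 284.3]
ee_rot: [0.012, 0.735, 0.678, -0.009]
force: [-10.8, -19.1, 24.2]
grip_width: 0.003
```

```bash
python3 - <<'E'
from h import *
save('side','s11')
for n in ('s9','s10','s11'):
    I=cv2.imread(f'pics/{n}.png')[:,:,::-1]
    for (y0,y1,x0,x1) in [(214,223,237,249),(225,236,237,249)]:
        g=I[y0:y1,x0:x1].astype(float).sum(2); w=np.clip(110-g,0,None); yy,xx=np.mgrid[y0:y1,x0:x1]
        print(n,(w*xx).sum()/w.sum(),(w*yy).sum()/w.sum())
s=ctrl.sense();print(s['eef_pos'],s['force'],V(s['eef_pos']),s['wrist_torque'])
E
```

```text
s9 241.10550458715596 218.454128440367
s9 242.49367088607596 231.44303797468353
s10 241.16451612903225 217.81290322580645
s10 242.28191489361703 231.7287234042553
s11 241.12 217.34666666666666
s11 242.26495726495727 231.82478632478632
[538.61703698 229.79746876 284.36799717] [-10.56592419 -19.13809091  24.19685956] [  2.01887296  59.701464   284.36799717] [-3.11667665  1.85888577  0.05190961]
```

The force is now about 30 N along the arc and the spoke moves under 0.03 rad per push, so it is tight. I'll release, lift clear and check.

>>> drive_tool(
  rows=[
    [[-0.002,-0.04,0.05,0,0,0],[0,-0.05,0.3,0,0,0],[0,-0.05,0.7,0,0,0],[0,-0.05,1,0,0,0],[0,-0.05,1,0,0,0]],
  ],
)

```text
time_s: 20.78
eef_pos: [538.6, 225.4, 386.2]
ee_rot: [0.013, 0.734, 0.679, -0.007]
force: [-0.1, -1.0, -0.4]
grip_width: 0.004
```

>>> drive_tool(
  rows=[
    [[-0.5,0.3,0.1,0,0,0],[-1,0.6,0.2,0,0,0],[-1,0.6,0.2,0,0,0]],
  ],
)

```text
time_s: 21.15
eef_pos: [436.1, 287.3, 406.1]
ee_rot: [0.013, 0.733, 0.68, -0.007]
force: [0.3, 0.3, 0.2]
grip_width: 0.002
```

>>> drive_tool(
  rows=[
    [[-0.5,0.5,0,0,0,0],[-1,1,0,0,0,0],[-1,1,0,0,0,0],[-1,1,0,0,0,0]],
  ],
)

```text
time_s: 21.65
eef_pos: [335.8, 387.9, 405.0]
ee_rot: [0.012, 0.732, 0.681, -0.008]
force: [0.3, -0.5, 0.2]
grip_width: 0.001
```

```bash
python3 - <<'E'
from h import *
a=save('side','s12');save('top','t12')
for n in ('s9','s10','s11','s12'):
    I=cv2.imread(f'pics/{n}.png')[:,:,::-1]
    for (y0,y1,x0,x1) in [(214,223,237,249)]:
        g=I[y0:y1,x0:x1].astype(float).sum(2); w=np.clip(110-g,0,None); yy,xx=np.mgrid[y0:y1,x0:x1]
        print(n,(w*xx).sum()/w.sum(),(w*yy).sum()/w.sum())
s=ctrl.sense();print(s['eef_pos'],s['force'])
cv2.imwrite('pics/s12c.png',cv2.resize(a[190:290,185:285,::-1],None,fx=6,fy=6,interpolation=cv2.INTER_CUBIC))
b=cv2.imread('pics/t12.png')[150:260,240:370]
cv2.imwrite('pics/t12c.png',cv2.resize(b,None,fx=6,fy=5.4,interpolation=cv2.INTER_CUBIC))
E
```

```text
s9 241.10550458715596 218.454128440367
s10 241.16451612903225 217.81290322580645
s11 241.12 217.34666666666666
s12 nan nan
[336.93875286 386.89888667 405.3401964 ] [0.01549352 0.14450644 0.09750544]<stdin>:7: RuntimeWarning: invalid value encountered in scalar divide
```

View pics/s12c.png

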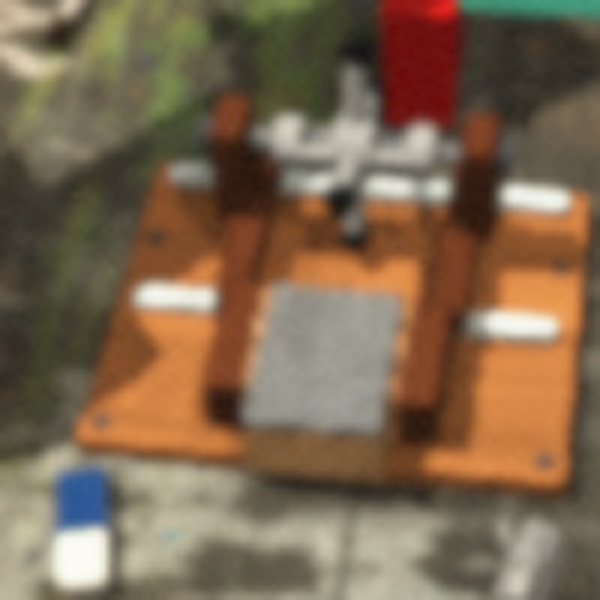

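View pics/t12c.png

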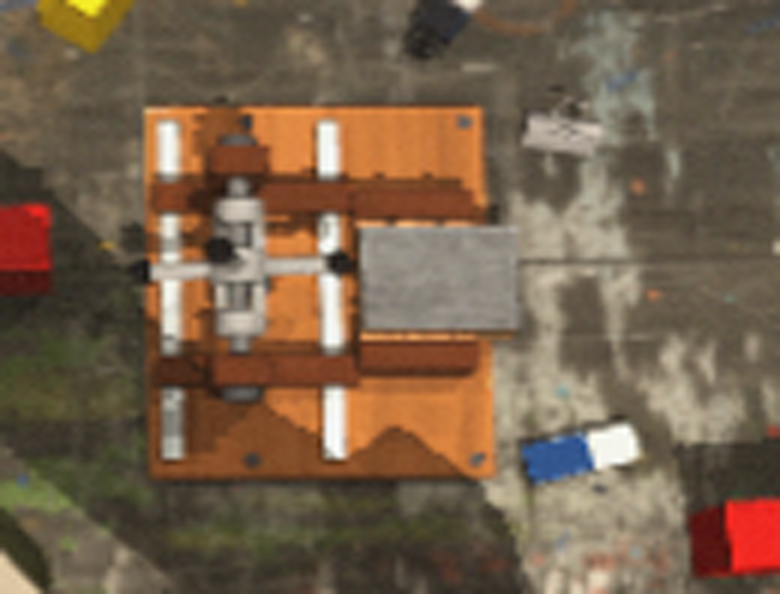

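The block is clamped with both facings on it, but the spoke sprang back about 0.25 rad on the quick release, with its top ball now at crop (220,248). I'll feel it again, then release slowly so no slack remains.

>>> drive_tool(
  rows=[
    [[0.5,-0.5,0,0,0,0],[1,-1,0,0,0,0],[1,-1,0,0,0,0],[1,-1,0,0,0,0]],
  ],
)

```text
time_s: 22.25
eef_pos: [437.8, 285.8, 404.9]
ee_rot: [0.012, 0.734, 0.679, -0.008]
force: [-0.2, -0.7, -0.7]
grip_width: 0.001
```

>>> drive_tool(
  rows=[
    [[0.5,-0.5,0,0,0,0],[0.95,-1,0,0,0,0],[0.96,-1,0,0,0,0],[0.96,-1,0,0,0,0]],
  ],
)

```text
time_s: 22.75
eef_pos: [533.6, 186.4, 404.6]
ee_rot: [0.012, 0.734, 0.679, -0.008]
force: [-0.3, 0.9, 0.7]
grip_width: 0.003
```

>>> drive_tool(
  rows=[
    [[0,0,-0.4,0,0,0],[0,0,-0.8,0,0,0],[0,0,-1,0,0,0],[0,0,-1,0,0,0]],
  ],
)

```text
time_s: 23.25
eef_pos: [532.4, 188.1, 303.8]
ee_rot: [0.011, 0.734, 0.679, -0.009]
force: [-0.2, 0.1, 0.8]
grip_width: 0.001
```

>>> drive_tool(
  rows=[
    [[0,0,-0.1,0,0,0],[0,0,-0.15,0,0,0],[0.003,0.06,-0.15,0,0,0],[0.007,0.1,-0.15,0,0,0],[0.01,0.14,-0.15,0,0,0],[0.015,0.18,-0.15,0,0,0]],
  ],
)

```text
time_s: 24.0
eef_pos: [533.9, 206.4, 289.0]
ee_rot: [0.011, 0.734, 0.679, -0.009]
force: [0.6, 0.5, -0.1]
grip_width: 0.003
```

>>> drive_tool(
  rows=[
    [[0.002,0.02,0,0,0,0],[0.004,0.04,0,0,0,0],[0.004,0.04,0,0,0,0]],
  ],
)

```text
time_s: 24.38
eef_pos: [534.3, 210.5, 288.9]
ee_rot: [0.011, 0.734, 0.68, -0.009]
force: [0.3, 0.1, 0.2]
grip_width: -0.001
```

>>> drive_tool(
  rows=[
    [[0.002,0.02,-0.003,0,0,0],[0.004,0.04,-0.006,0,0,0],[0.004,0.04,-0.006,0,0,0]],
  ],
)

```text
time_s: 24.75
eef_pos: [534.7, 214.6, 288.3]
ee_rot: [0.011, 0.733, 0.68, -0.009]
force: [0.4, 0.1, -0.5]
grip_width: 0.001
```

>>> drive_tool(
  rows=[
    [[0.002,0.02,-0.003,0,0,0],[0.003,0.03,-0.006,0,0,0],[0.003,0.03,-0.006,0,0,0]],
  ],
)

```text
time_s: 25.12
eef_pos: [535.1, 216.9, 287.9]
ee_rot: [0.012, 0.733, 0.68, -0.01]
force: [-1.9, -7.9, 4.2]
grip_width: -0.003
```

>>> drive_tool(
  rows=[
    [[0.002,0.02,-0.007,0,0,0],[0.003,0.03,-0.012,0,0,0],[0.003,0.03,-0.012,0,0,0]],
  ],
)

```text
time_s: 25.5
eef_pos: [535.5, 219.1, 287.3]
ee_rot: [0.012, 0.733, 0.68, -0.011]
force: [-2.5, -8.3, 5.7]
grip_width: -0.001
```

```bash
python3 - <<'E'
from h import *
a=save('side','s13')
s=ctrl.sense();print(s['eef_pos'],s['force'])
cv2.imwrite('pics/s13c.png',cv2.resize(a[190:290,185:285,::-1],None,fx=6,fy=6,interpolation=cv2.INTER_CUBIC))
E
```

```text
[535.49224823 219.11661652 287.2934335 ] [-2.40593645 -8.79549361  6.41852113]
```

View pics/s13c.png

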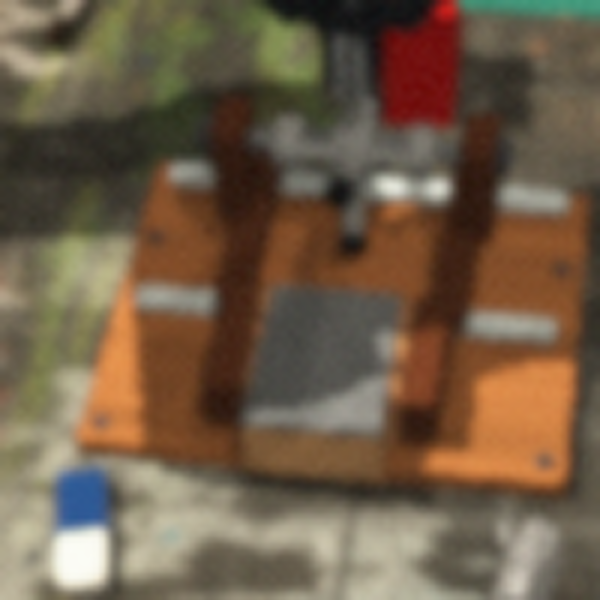

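>>> drive_tool(
  rows=[
    [[0.002,0.02,-0.007,0,0,0],[0.003,0.04,-0.015,0,0,0],[0.003,0.04,-0.015,0,0,0]],
  ],
)

```text
time_s: 25.92
eef_pos: [535.9, 222.0, 286.6]
ee_rot: [0.014, 0.733, 0.679, -0.012]
force: [-4.0, -10.1, 8.3]
grip_width: -0.001
```

>>> drive_tool(
  rows=[
    [[0.002,0.02,-0.01,0,0,0],[0.003,0.04,-0.02,0,0,0],[0.003,0.04,-0.02,0,0,0]],
  ],
)

```text
time_s: 26.3
eef_pos: [536.3, 224.8, 285.7]
ee_rot: [0.015, 0.733, 0.679, -0.014]
force: [-5.2, -12.7, 11.7]
grip_width: 0.001
```

>>> drive_tool(
  rows=[
    [[0.002,0.02,-0.012,0,0,0],[0.003,0.04,-0.025,0,0,0],[0.003,0.04,-0.025,0,0,0]],
  ],
)

```text
time_s: 26.68
eef_pos: [536.8, 227.3, 284.7]
ee_rot: [0.017, 0.733, 0.679, -0.015]
force: [-6.3, -16.1, 13.7]
grip_width: 0.002
```

>>> drive_tool(
  rows=[
    [[0,-0.005,0.002,0,0,0],[-0.001,-0.015,0.006,0,0,0],[-0.002,-0.025,0.01,0,0,0],[-0.003,-0.035,0.013,0,0,0],[-0.003,-0.045,0.016,0,0,0],[-0.004,-0.055,0.019,0,0,0]],
  ],
)

```text
time_s: 27.42
eef_pos: [536.4, 221.3, 286.5]
ee_rot: [0.017, 0.733, 0.679, -0.016]
force: [-1.5, -4.1, 0.7]
grip_width: -0.0
```

>>> drive_tool(
  rows=[
    [[0,-0.01,0.003,0,0,0],[-0.001,-0.02,0.006,0,0,0],[-0.002,-0.03,0.01,0,0,0],[-0.003,-0.04,0.013,0,0,0]],
  ],
)

```text
time_s: 27.92
eef_pos: [536.2, 217.5, 288.0]
ee_rot: [0.017, 0.733, 0.679, -0.016]
force: [0.1, 0.1, -0.1]
grip_width: -0.001
```

>>> drive_tool(
  rows=[
    [[0,-0.01,0.0,0,0,0],[-0.001,-0.02,0.0,0,0,0],[-0.002,-0.04,0.0,0,0,0],[-0.003,-0.06,0.0,0,0,0]],
  ],
)

```text
time_s: 28.42
eef_pos: [535.9, 211.3, 288.0]
ee_rot: [0.017, 0.733, 0.679, -0.016]
force: [-0.2, 0.9, -0.7]
grip_width: 0.002
```

>>> drive_tool(
  rows=[
    [[0,-0.02,0.2,0,0,0],[0,-0.02,0.6,0,0,0],[0,-0.02,1,0,0,0],[0,-0.02,1,0,0,0]],
  ],
)

```text
time_s: 28.92
eef_pos: [535.9, 209.3, 391.0]
ee_rot: [0.018, 0.733, 0.679, -0.013]
force: [-0.2, -0.3, -0.4]
grip_width: 0.001
```

>>> drive_tool(
  rows=[
    [[-0.5,0.5,0.1,0,0,0],[-1,1,0.1,0,0,0],[-1,1,0.1,0,0,0]],
  ],
)

```text
time_s: 29.3
eef_pos: [433.8, 311.0, 400.5]
ee_rot: [0.018, 0.732, 0.68, -0.014]
force: [0.5, 0.4, -0.2]
grip_width: -0.0
```

>>> drive_tool(
  rows=[
    [[-0.5,0.5,0,0,0,0],[-1,1,0,0,0,0],[-1,1,0,0,0,0],[-1,1,0,0,0,0]],
  ],
)

```text
time_s: 29.8
eef_pos: [333.8, 411.3, 400.0]
ee_rot: [0.018, 0.732, 0.681, -0.014]
force: [0.2, -0.3, 1.0]
grip_width: 0.004
```

```bash
python3 - <<'E'
from h import *
a=save('side','s14');save('top','t14')
s=ctrl.sense();print(s['eef_pos'],s['force'])
A=cv2.resize(a[195:275,195:285,::-1],None,fx=8.8,fy=7,interpolation=cv2.INTER_CUBIC);cv2.imwrite('pics/s14c.png',A)
b=cv2.imread('pics/t14.png')[150:260,240:370]
cv2.imwrite('pics/t14c.png',cv2.resize(b,None,fx=6,fy=5.4,interpolation=cv2.INTER_CUBIC))
E
```

```text
[334.87515595 410.31896296 400.13331125] [ 0.69591423 -0.97799208 -0.89122584]
```

View pics/s14c.png

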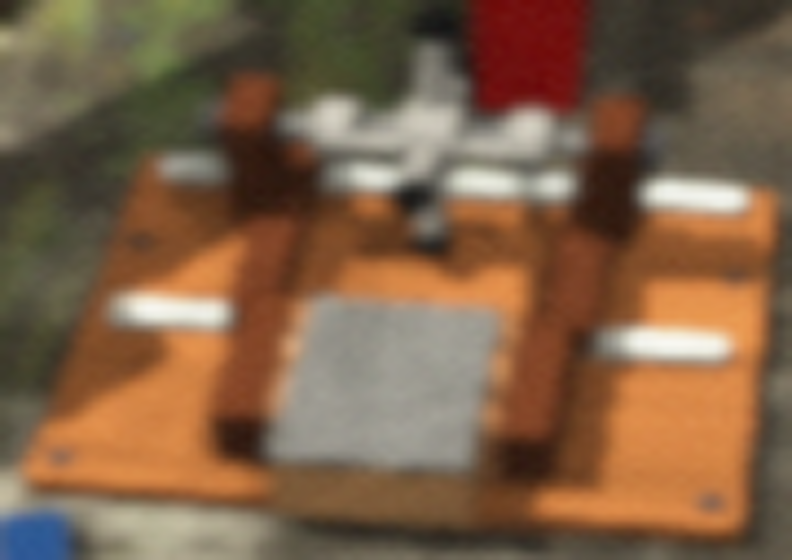

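View pics/t14c.png

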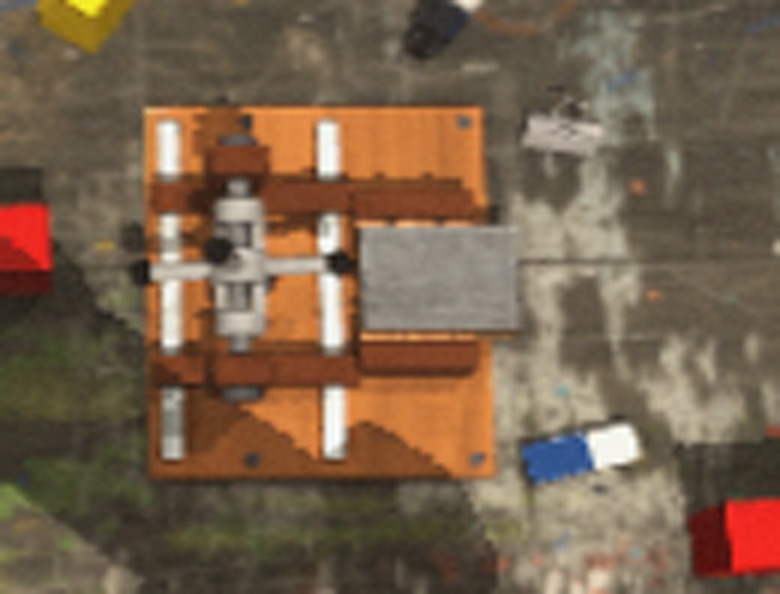

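```bash
python3 - <<'E'
from h import *
print(ctrl.finish_job())
E
```

```text
the job is handed in; nothing more can be done
None
```

The printing block lies flat between the jaws with its grey lino face up, and the turnbuckle is turned until both jaws grip it. The job is handed in at about 30 s, with the arm clear of everything.

- **Tipping:** I slid the block to the edge and tipped it over. It landed about 26 mm past the edge, so I nudged it in to roughly 9 mm of overhang, against about 12 mm expected.
- **Clamping:** I turned the turnbuckle about 2.7 rad in two pushes. The force on the spoke rose from about 4–6 N loose to about 30 N tight, well below 60 N. The spoke then moved less than 0.03 rad per nudge.
- **Last checks:** In the last pictures both cork facings are against the block and the eraser, clip and nearby look-alikes have not moved.
- **Disagreement:** When I let go, the spoke sprang back about 0.25 rad. I pushed it again to about 21 N and released slowly, and it came to rest at about the same angle. The grip left is therefore the vice's own friction-held grip, lower than at my peak push. I did not test it again after the last release.

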